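Dry-fit the round finials on their newel caps

TASK

Dry-fit the four round turned finials on the four square newel caps, matched by size: stand the largest on the largest cap, the next largest on the next, and so on down to the smallest, each upright in the middle of the cap's flat top. Keep the round finials from tipping over, and leave the two square pyramid-topped finials standing where they are.

Things in the scene. Friction and masses are not known exactly. Their poses are not given: they have to be found in the camera images.
- xl_mid (a point): largest round finial: a loose turned mahogany knob standing upright on a flat round foot, rotationally symmetric about its z axis (up). 80 mm high, 64 mm across its widest part (a straight upright band 18 mm high, half-way up: grip there), foot 56 mm across, domed top. The point is its centre, half-way up (40 mm above its underside).
- large_mid (a point): second largest round finial: a loose turned mahogany knob standing upright on a flat round foot, rotationally symmetric about its z axis (up). 68 mm high, 51 mm across its widest part (a straight upright band 18 mm high, half-way up: grip there), foot 46 mm across, domed top. The point is its centre, half-way up (34 mm above its underside).
- medium_mid (a point): second smallest round finial: a loose turned mahogany knob standing upright on a flat round foot, rotationally symmetric about its z axis (up). 58 mm high, 39 mm across its widest part (a straight upright band 18 mm high, half-way up: grip there), foot 36 mm across, domed top. The point is its centre, half-way up (29 mm above its underside).
- small_mid (a point): smallest round finial: a loose turned mahogany knob standing upright on a flat round foot, rotationally symmetric about its z axis (up). 50 mm high, 28 mm across its widest part (a straight upright band 18 mm high, half-way up: grip there), foot 27 mm across, domed top. The point is its centre, half-way up (25 mm above its underside).
- xl_seat (a point): largest newel cap: a square mahogany cap in two flat steps, fixed to the bench. Lower step 100 x 100 mm and 12 mm thick, upper step 80 x 80 mm and 12 mm thick. The point is the centre of the flat top face, 24 mm above the bench; z is up, x and y run along its sides.
- large_seat (a point): second largest newel cap: a square mahogany cap in two flat steps, fixed to the bench. Lower step 84 x 84 mm and 12 mm thick, upper step 66 x 66 mm and 12 mm thick. The point is the centre of the flat top face, 24 mm above the bench; z is up, x and y run along its sides.
- medium_seat (a point): second smallest newel cap: a square mahogany cap in two flat steps, fixed to the bench. Lower step 70 x 70 mm and 12 mm thick, upper step 54 x 54 mm and 12 mm thick. The point is the centre of the flat top face, 24 mm above the bench; z is up, x and y run along its sides.
- small_seat (a point): smallest newel cap: a square mahogany cap in two flat steps, fixed to the bench. Lower step 57 x 57 mm and 12 mm thick, upper step 43 x 43 mm and 12 mm thick. The point is the centre of the flat top face, 24 mm above the bench; z is up, x and y run along its sides.
- tall_pyramid_mid (a point): tall square finial, not wanted: a loose four-sided mahogany block 50 x 50 mm, 75 mm high, its top the upper 45 percent a four-sided pyramid. The point is its centre, half-way up; z is up.
- short_pyramid_mid (a point): short square finial, not wanted: a loose four-sided mahogany block 36 x 36 mm, 55 mm high, its top the upper 45 percent a four-sided pyramid. The point is its centre, half-way up; z is up.
Mind the look-alikes: they are no part of the job. What is shaped like the part that bears medium_mid but purple is not meant. Leave any purple look-alike of the part that bears small_mid alone.

How it is judged (in metres and radians):
At the end, for the whole second after the job is handed in: Each of the four round finials stands upright (within 0.1 rad) and at rest on the flat top of the cap of its own size rank, its axis within 10 mm of the middle of the cap and its height within 4 mm of standing on it (horizontal distance between xl_mid and xl_seat below 0.01 m and z of xl_mid in the frame of xl_seat between 0.036 and 0.044 m and angle between each of xl_mid, large_mid, medium_mid, small_mid's own z axis and vertical below 0.1 rad and linear speed of each of finial_xl, finial_large, finial_medium, finial_small below 0.02 m/s and horizontal distance between large_mid and large_seat below 0.01 m and z of large_mid in the frame of large_seat between 0.03 and 0.038 m and horizontal distance between medium_mid and medium_seat below 0.01 m and z of medium_mid in the frame of medium_seat between 0.025 and 0.033 m and horizontal distance between small_mid and small_seat below 0.01 m and z of small_mid in the frame of small_seat between 0.021 and 0.029 m); the robot touches nothing.
It fails at once if a round finial is tipped over (angle between any of xl_mid, large_mid, medium_mid, small_mid's own z axis and vertical above 0.8 rad).
It fails at once if the tall square finial is moved from its place (by more than 20 mm) or knocked over (distance of tall_pyramid_mid from where it was at the start of the episode above 0.02 m or angle between tall_pyramid_mid's own z axis and vertical above 0.4 rad).
It fails at once if the short square finial is moved from its place (by more than 20 mm) or knocked over (distance of short_pyramid_mid from where it was at the start of the episode above 0.02 m or angle between short_pyramid_mid's own z axis and vertical above 0.4 rad).
It also fails if it takes over 93 s, if anything falls off the work surface, if the arm or the gripper's body presses on something with over 40 N, if the wrist force passes 120 N, or if a joint passes its speed limit or range.

ROBOT

A 7-joint arm with a two-finger parallel gripper is mounted at the origin on the work surface. World frame = base frame: x ahead of the robot, y to its left, z up, the work surface at z = 0. Lengths are in m, angles in degrees, forces in N, time in s.
With the tool pointing down it reaches from about 0.425 to 0.875 m from the base axis. Payload 4.7 kg.
Tool frame: the origin (TCP) lies midway between the tips of the shut fingers; the grasp point (between the pads) lies env.grip_point_offset behind it (env.grip_point_offset is the distance from the TCP to the grasp point, in m); z points along the fingers, y is the line along which they close (so a half turn about z gives the same grasp; the last joint's range is limited). The gripper opens to 87 mm and grips with 3 to 60 N. Pads are 19 mm wide; open, the fingers measure 117 mm over their backs; the gripper's body (75 mm by 190 mm) begins 51 mm behind the grasp point.
Start: joints at [-72.932, 18.392, -4.016, 83.108, 1.295, 78.541, -3.26], TCP at [0.182, 0.624, 0.223] pointing down, gripper open.
Joint ranges: [-163.93, 163.93], [-17.29, 119.83], [-79.2, 71.16], [3.27, 140.29], [-89.18, 269.18], [5.43, 117.66], [-154.24, 154.24]. Speed limits (degrees/s): [147.25, 147.25, 180, 180, 180, 180, 180].

INTERFACE

Orientations are given as [roll, pitch, yaw] about the fixed x, y, z axes, in that order (R = Rz(yaw) Ry(pitch) Rx(roll)).
In Python, from cell import env gives the robot as it stands.
- The arm moves only by the shell command python3 -m creep 'ROWS' [FORCE]. ROWS is a JSON object of lists of equal length, an entry for each row: "translation": the shift along the tool's x, y, z in units of 0.08 m (1.0 is 0.08 m), a list of three; "turn": the turn, a rotation vector about the tool's x, y, z in units of 180 degrees (1.0 is 180 degrees), a list of three; "grip": the opening, from 0 (shut) to 1 (fully open). In form: {"translation": [[x, y, z], ...], "turn": [[ax, ay, az], ...], "grip": [grip, ...]}. A call has 1 to 5 rows; each row shifts and turns the commanded pose from where the row before left it, along the tool's axes as they then stand; what a row does not reach is not made up. A row lasts 1/8 s, in which the tool goes at most 62.5 mm and 10.7 degrees, less where a joint would pass 70% of its speed; a pose out of reach is approached as far as the arm can. A call with a number of a shift or a turn outside -1 to 1 is refused whole. A call with a gripper value outside its range is refused whole. The fingers move at their own pace and stop on an object; FORCE is the grip in N (left out, the last holds). Time passes only in rows, so rows that do not move let the fingers close. It gives the time, the measured TCP pose, the force, the opening and the grip force at its end, in the units of the state.
- env.get_obs(): the state, without advancing time (a new reading comes with each control period).
- env.read_camera(name): name is "scene" or "side" or "wrist"; returns a dict with "frame" (384x512x3 uint8, red, green, blue), "z_map" (384x512 float32, m along the optical axis (not along the pixel's ray), 0 where there is no reading), "K" (3x3 intrinsics, pixels), "D" ([k1, k2, p1, p2, k3] as OpenCV has them; the pictures are not rectified), "rvec" (rotation vector, rad) and "tvec" (3), from world to camera coordinates, as OpenCV has them. Camera axes: x right, y down, z forward; pixel columns grow to the right and rows downward; lengths in m; the calibration is good to about 2 mm. A picture is of the moment at which its call begins.
- env.sign_off(): hands the job in; it is judged then, once.
The state is a dict: "time_s": time; "qpos": joint angles; "joint_velocities": joint speeds; "effort": joint torques, N m; "tool_pos": TCP position; "tool_rot": TCP orientation; "force": force on the tool from outside, world axes, zero at the start; "wrist_torque": the same for the moment, N m; "grip_width": finger opening in m; "grasp_force": force on a finger pad.
Only numpy, scipy, OpenCV 4.12 (cv2) and the standard library are available. Lean on these libraries where they do the work, as an engineer would, in place of code of your own. Each camera call takes 0.05 s, during which the arm holds its last target. There are 200 camera calls.

## Working session

There is one attempt and no reset: what is moved stays moved. The work goes in short steps, Python scripts to look and compute and a shell command to move; the robot and the scene stay as the last step left them, time stands still between calls to the robot, and variables do not carry over. Pictures are saved under pics/ and viewed, at most 14 in all, crops included, and the job is handed in when it is done.

```bash
mkdir -p pics; ls; python3 - <<'E'
from cell import env
import cv2,numpy as np
print({k:np.round(v,3) for k,v in env.get_obs().items()}, env.grip_point_offset)
for n in("scene","side"):
    r=env.read_camera(n); np.savez(f"pics/{n}0.npz",**{k:np.array(v) for k,v in r.items()})
    cv2.imwrite(f"pics/{n}0.png",cv2.resize(r["frame"][:,:,::-1],(800,600)))
    R=cv2.Rodrigues(np.array(r["rvec"]))[0]; print(n,-R.T@np.array(r["tvec"]).ravel(),R[2],r["D"])
E
```

```text
pics
{'time_s': np.float64(0.0), 'qpos': array([-72.932,  18.44 ,  -4.016,  83.177,   1.295,  78.542,  -3.261]), 'joint_velocities': array([-0.007, -0.149,  0.055,  0.032, -0.003, -0.068,  0.041]), 'effort': array([-0.0000e+00, -4.9131e+01, -4.0400e-01, -3.1251e+01, -6.4000e-02,
        4.4000e-02,  0.0000e+00]), 'tool_pos': array([0.182, 0.623, 0.221]), 'tool_rot': array([-1.79887e+02,  6.00000e-03,  1.63741e+02]), 'force': array([ 1.684, -0.639, -1.042]), 'wrist_torque': array([-0.042,  0.023, -0.003]), 'grasp_force': np.float64(0.0), 'grip_width': np.float64(0.087)} 0.0187
scene [ 0.9162737  -0.50604861  0.74031402] [-0.46316358  0.53105858 -0.70954653] [-0.15368715  0.          0.          0.          0.        ]
side [0.31954553 0.81667705 0.68946675] [ 0.13982495 -0.78831449 -0.59917381] [-0.05290001  0.          0.          0.          0.        ]
```

View pics/scene0.png

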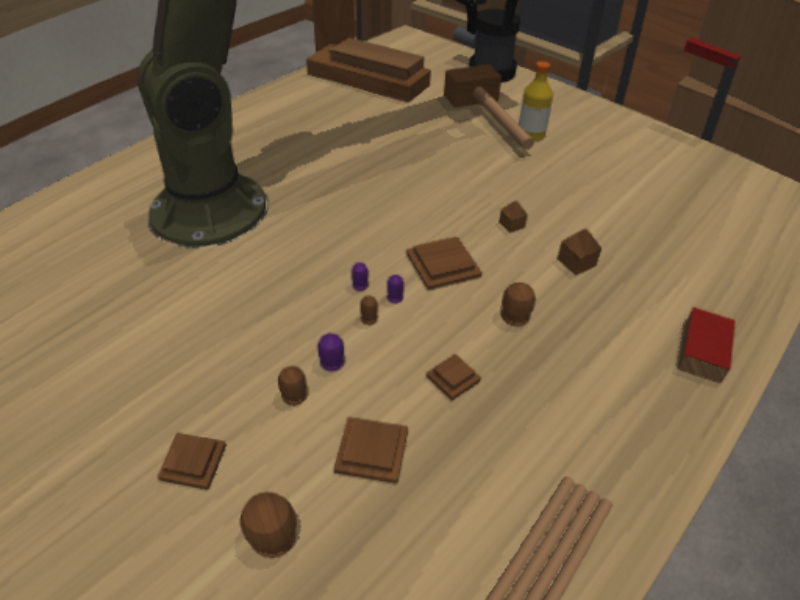

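View pics/side0.png

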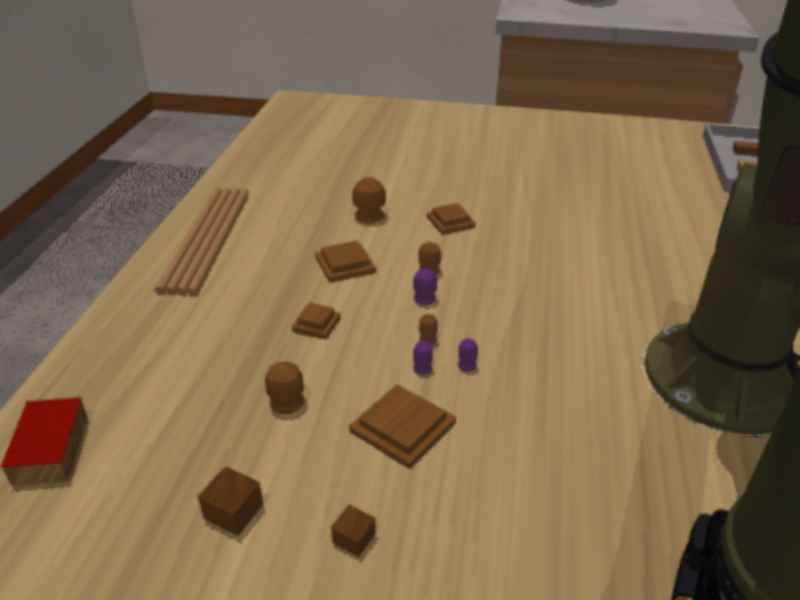

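Scene view (800x600): round finials XL at (270,523), large (518,303), medium (292,384) and small (369,309). Three purple look-alikes lie near (360,276), (395,288) and (331,351). Caps are at (192,460), (372,448), (454,376) and (444,262); pyramids at (513,216) and (580,250). Next I measure their sizes and positions from the depth maps.

```bash
cat > h.py <<'E'
import cv2,numpy as np
from scipy.optimize import least_squares
def cloud(r):
    K=np.array(r["K"]);D=np.array(r["D"]);z=np.array(r["z_map"])
    v,u=np.mgrid[:z.shape[0],:z.shape[1]]
    n=cv2.undistortPoints(np.stack([u,v],-1).reshape(-1,1,2).astype(float),K,D).reshape(-1,2)
    zz=z.ravel();P=np.c_[n*zz[:,None],zz]
    R=cv2.Rodrigues(np.array(r["rvec"]))[0]
    W=(P-np.array(r["tvec"]).ravel())@R
    return W[zz>0],np.array(r["frame"]).reshape(-1,3)[zz>0].astype(int)
def circ(p,rad):
    f=least_squares(lambda c:np.hypot(*(p-c).T)-rad,p.mean(0),loss="soft_l1",f_scale=.002)
    return f.x,np.abs(f.fun).mean()
E
cat > m.py <<'E'
from h import *
W=[];C=[]
for n in("scene","side"):
    w,c=cloud(np.load(f"pics/{n}0.npz")); 
    b=(abs(w[:,2])<.01)&(w[:,0]>.2)&(w[:,0]<.9)&(abs(w[:,1])<.5)
    print(n,"bench z",np.median(w[b,2]))
    k=(w[:,2]>.009)&(w[:,2]<.1)&(w[:,0]>.25)&(w[:,0]<1)&(abs(w[:,1])<.6)
    w=w[k];c=c[k]
    G=np.zeros((375,600),np.uint8);i=((w[:,:2]-[.25,-.6])/.002).astype(int);G[i[:,0],i[:,1]]=1
    G=cv2.morphologyEx(G,cv2.MORPH_CLOSE,np.ones((3,3)))
    N,L,S,_=cv2.connectedComponentsWithStats(G)
    l=L[i[:,0],i[:,1]]
    for j in range(1,N):
        p=w[l==j]
        if len(p)<60: continue
        h=np.percentile(p[:,2],98); print(n,len(p),"c",p[:,:2].mean(0).round(3),"h",h.round(3),"rgb",c[l==j].mean(0).round(),end=" ")
        if h<.03:
            q=p[p[:,2]>.0195,:2];rc=cv2.minAreaRect((q*1000).astype(np.float32));print("RECT",np.round(rc[0],1),np.round(rc[1],1),round(rc[2],1))
        else:
            D=[(.080,.032),(.068,.0255),(.058,.0195),(.050,.014)];H,r=min(D,key=lambda d:abs(d[0]-h))
            q=p[abs(p[:,2]-H/2)<.008,:2]; 
            print("CIRC",H,*[x.round(4) for x in circ(q,r)] if len(q)>5 else "")
E
python3 m.py
```

```text
scene bench z -0.0013298566571184238
scene 176 c [0.313 0.576] h 0.048 rgb [101.  77.  56.] CIRC 0.05 [0.3296 0.5729] 0.0173
scene 130 c [0.369 0.037] h 0.046 rgb [64. 37. 73.] CIRC 0.05 [0.3633 0.0435] 0.0007
scene 880 c [0.438 0.167] h 0.025 rgb [94. 63. 39.] RECT [433.  176.1] [81.4 83.8] 62.7
scene 930 c [ 0.444 -0.351] h 0.025 rgb [93. 63. 39.] RECT [ 436.9 -349. ] [55.9 56. ] 30.8
scene 136 c [0.43  0.055] h 0.046 rgb [65. 38. 74.] CIRC 0.05 [0.425  0.0614] 0.0008
scene 138 c [ 0.432 -0.008] h 0.046 rgb [76. 53. 34.] CIRC 0.05 [ 0.4272 -0.002 ] 0.0007
scene 224 c [0.461 0.345] h 0.052 rgb [80. 56. 36.] CIRC 0.05 [0.4599 0.3478] 0.0036
scene 319 c [ 0.46  -0.187] h 0.056 rgb [80. 56. 35.] CIRC 0.058 [ 0.4518 -0.181 ] 0.0007
scene 260 c [ 0.456 -0.109] h 0.055 rgb [62. 32. 77.] CIRC 0.058 [ 0.4474 -0.1027] 0.0009
scene 1348 c [ 0.601 -0.179] h 0.025 rgb [98. 66. 41.] RECT [ 596.2 -174.3] [64.9 69.4] 30.6
scene 1067 c [ 0.601 -0.349] h 0.078 rgb [86. 59. 37.] CIRC 0.08 [ 0.5903 -0.3437] 0.0005
scene 481 c [ 0.604 -0.013] h 0.024 rgb [93. 63. 39.] RECT [599.9  -8.2] [45.9 44.1] 80.
[... 1010 characters left out ...]
 c [0.45  0.361] h 0.053 rgb [81. 52. 25.] CIRC 0.05 [0.4504 0.3583] 0.0032
side 628 c [ 0.59  -0.163] h 0.028 rgb [105.  69.  36.] RECT [ 590.9 -175.2] [66.8 69.1] 31.4
side 465 c [ 0.582 -0.328] h 0.08 rgb [87. 58. 31.] CIRC 0.08 [ 0.5869 -0.3462] 0.0014
side 426 c [0.593 0.   ] h 0.027 rgb [102.  68.  36.] RECT [596.2  -7.6] [46.9 44.1] 80.2
side 600 c [0.586 0.172] h 0.068 rgb [87. 58. 30.] CIRC 0.068 [0.591  0.1595] 0.0008
side 1120 c [0.59  0.355] h 0.071 rgb [76. 48. 23.] CIRC 0.068 [0.5951 0.345 ] 0.003
side 1541 c [ 0.85  -0.183] h 0.019 rgb [131.  97.  65.] RECT [ 844.6 -111.9] [ 54.8 130.5] 5.4
side 2185 c [0.85  0.308] h 0.039 rgb [109.  27.  15.] CIRC 0.05 [0.8304 0.332 ] 0.0212
```

```bash
python3 -m creep '{"translation":[[0,0,0],[0,0,0],[0,0,0],[0,0,0],[0,0,0]],"turn":[[0,0,0.0585],[0,0,0.0585],[0,0,0.0585],[0,0,0.0585],[0,0,0.0585]],"grip":[1,1,1,1,1]}' 20
python3 -m creep '{"translation":[[0,0,0],[0,0,0],[0,0,0]],"turn":[[0,0,0.0585],[0,0,0.0585],[0,0,0]],"grip":[1,1,1]}'
python3 -m creep '{"translation":[[-0.48,0.44,0],[-0.48,0.44,0],[-0.48,0.44,0],[-0.48,0.44,0],[-0.48,0.44,0]],"turn":[[0,0,0],[0,0,0],[0,0,0],[0,0,0],[0,0,0]],"grip":[1,1,1,1,1]}'
python3 -m creep '{"translation":[[-0.48,0.44,0],[-0.48,0.44,0],[0,0,0]],"turn":[[0,0,0],[0,0,0],[0,0,0]],"grip":[0.7,0.7,0.7]}'
```

```text
time_s: 0.72
tool_pos: [0.1819, 0.6237, 0.2219]
tool_rot: [-180.0, 0.1, 110.7]
force: [-0.2, -0.1, 0.1]
grip_width: 0.0871
grasp_force: 0.0
time_s: 1.1
tool_pos: [0.1819, 0.6237, 0.222]
tool_rot: [-180.0, 0.1, 90.2]
force: [0.3, -0.9, -0.2]
grip_width: 0.087
grasp_force: 0.0
time_s: 1.72
tool_pos: [0.3591, 0.4307, 0.2225]
tool_rot: [180.0, -0.0, 90.3]
force: [1.0, 0.3, -0.3]
grip_width: 0.087
grasp_force: 0.0
time_s: 2.1
tool_pos: [0.4324, 0.3505, 0.2228]
tool_rot: [179.9, 0.1, 89.7]
force: [-0.4, -0.8, 0.3]
grip_width: 0.0661
grasp_force: 0.0
```

```bash
python3 -m creep '{"translation":[[-0.737,-0.015,0],[-0.737,-0.015,0],[-0.737,-0.015,0],[-0.737,-0.015,0],[-0.737,-0.015,0]],"turn":[[0,0,0],[0,0,0],[0,0,0],[0,0,0],[0,0,0]],"grip":[0.7,0.7,0.7,0.7,0.7]}'
python3 -m creep '{"translation":[[-0.737,-0.015,0],[0,0,0.4],[0,0,0]],"turn":[[0,0,0],[0,0,0],[0,0,0]],"grip":[0.7,0.7,0.7]}'
python3 - <<'E'
from cell import env
from h import *
r=env.read_camera("wrist"); cv2.imwrite("pics/w1.png",r["frame"][:,:,::-1])
w,c=cloud(r); print(np.median(w[abs(w[:,2])<.01,2]))
k=(np.hypot(w[:,0]-.4255,w[:,1]+.003)<.03)&(abs(w[:,2]-.025)<.009)
print(k.sum()); 
if k.sum()>5: print(circ(w[k,:2],.014))
k=(np.hypot(w[:,0]-.4255,w[:,1]+.003)<.03)&(abs(w[:,2]-.045)<.008)
print(w[k].mean(0),w[k].min(0),w[k].max(0))
E
```

```text
time_s: 2.72
tool_pos: [0.4223, 0.0596, 0.2227]
tool_rot: [180.0, -0.0, 90.3]
force: [0.2, -0.3, 0.2]
grip_width: 0.0608
grasp_force: 0.0
time_s: 3.1
tool_pos: [0.4198, 0.0018, 0.1891]
tool_rot: [-179.8, 0.0, 90.2]
force: [0.2, 0.5, 0.0]
grip_width: 0.061
grasp_force: 0.0
-0.0011464557847248357
64
(array([ 0.42686004, -0.0025891 ]), np.float64(0.00021688235884241477))
[ 0.42662609 -0.00068764  0.04294593] [ 0.41459701 -0.01399409  0.03702433] [0.43894583 0.00988753 0.04964295]
```

View pics/w1.png

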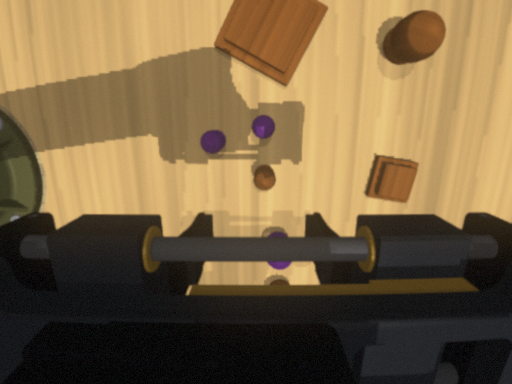

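Wrist view: the small brown finial is at (264,177), with purple ones at (213,141), (263,126) and (280,250). It fits at (0.4265,-0.0025), which agrees with the first estimate.

```bash
python3 -m creep '{"translation":[[-0.06,0.08,0],[0,0,0.6],[0,0,0.6],[0,0,0]],"turn":[[0,0,0],[0,0,0],[0,0,0],[0,0,0]],"grip":[0.7,0.7,0.7,0.7]}'

```

```text
time_s: 3.65
tool_pos: [0.426, -0.0034, 0.0928]
tool_rot: [-179.7, 0.2, 90.1]
force: [0.0, -0.4, 0.5]
grip_width: 0.0606
grasp_force: 0.0
```

```bash
python3 -m creep '{"translation":[[0,0,0.5],[0,0,0.42],[0,0,0.12],[0,0,0]],"turn":[[0,0,0],[0,0,0],[0,0,0],[0,0,0]],"grip":[0.7,0.7,0.7,0.7]}'
python3 -m creep '{"translation":[[0,0,0],[0,0,0],[0,0,0],[0,0,0],[0,0,0]],"turn":[[0,0,0],[0,0,0],[0,0,0],[0,0,0],[0,0,0]],"grip":[0.2,0.2,0.2,0.2,0.2]}' 15

```

```text
time_s: 4.15
tool_pos: [0.4293, -0.0029, 0.0126]
tool_rot: [179.9, -0.0, 90.1]
force: [0.9, -0.2, -0.5]
grip_width: 0.0607
grasp_force: 0.0
time_s: 4.78
tool_pos: [0.428, -0.0031, 0.0115]
tool_rot: [180.0, -0.0, 90.0]
force: [-0.6, 0.3, 3.9]
grip_width: 0.0274
grasp_force: 15.0
```

```bash
python3 -m creep '{"translation":[[0,0,-0.3],[0,0,-0.5],[0,0,-0.5],[0,0,0]],"turn":[[0,0,0],[0,0,0],[0,0,0],[0,0,0]],"grip":[0.2,0.2,0.2,0.2]}'
python3 -m creep '{"translation":[[-0.06,0.4,0],[0,0.65,0],[0,0.65,0],[0,0.4,0],[0,0,0]],"turn":[[0,0,0],[0,0,0],[0,0,0],[0,0,0],[0,0,0]],"grip":[0.2,0.2,0.2,0.2,0.2]}'
python3 - <<'E'
from cell import env
from h import *
r=env.read_camera("scene"); cv2.imwrite("pics/s1.png",r["frame"][150:300,200:400,::-1].repeat(3,0).repeat(3,1))
w,c=cloud(env.read_camera("wrist"))
for n,x,y,z,rr in(("xls",.431,.176,.024,.05),("ls",.5935,-.175,.024,.042),("ms",.435,-.349,.024,.036),("ss",.598,-.008,.024,.03)):
    k=(np.hypot(w[:,0]-x,w[:,1]-y)<rr)&(abs(w[:,2]-.024)<.005)
    if k.sum()>30:
        rc=cv2.minAreaRect((w[k,:2]*1000).astype(np.float32));print(n,k.sum(),np.median(w[k,2]),np.round(rc[0],1),np.round(rc[1],1),rc[2])
for n,x,y,H,R in(("L",.5927,.1605,.068,.0255),("M",.4503,-.1825,.058,.0195),("XL",.5886,-.345,.08,.032)):
    k=(np.hypot(w[:,0]-x,w[:,1]-y)<.05)&(abs(w[:,2]-H/2)<.009)
    if k.sum()>10:print(n,k.sum(),circ(w[k,:2],R))
E
```

```text
time_s: 5.28
tool_pos: [0.4304, -0.0028, 0.1181]
tool_rot: [179.7, -0.1, 90.0]
force: [0.4, 0.6, -0.7]
grip_width: 0.0272
grasp_force: 15.0
time_s: 5.9
tool_pos: [0.5967, -0.0084, 0.1132]
tool_rot: [-179.9, 0.2, 90.0]
force: [-1.1, -0.6, -0.1]
grip_width: 0.0272
grasp_force: 15.0
xls 2729 0.022611509597635922 [425.5 147. ] [37.1 88. ] 86.7808609008789
ss 1668 0.022923596683778226 [599.1  -7. ] [42.7 43.1] 80.8007583618164
L 416 (array([0.59365473, 0.16164088]), np.float64(0.00026842367414614044))
```

View pics/s1.png

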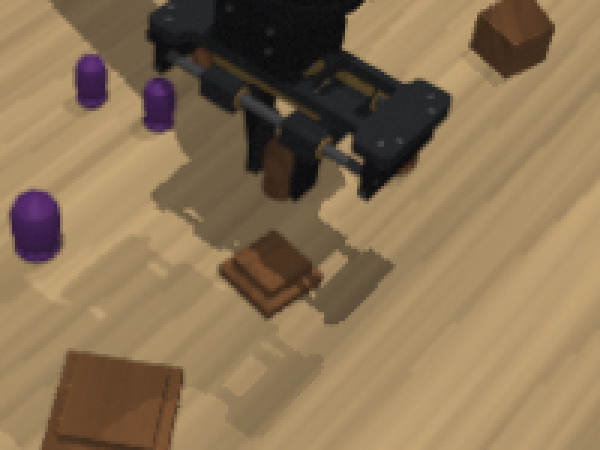

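The crop shows the small finial held upright at (278,170), with its cap at (270,270). The wrist depth puts the seat at (0.599,-0.007).

```bash
python3 -m creep '{"translation":[[0.015,0.03,0.3],[0,0,0.3],[0,0,0.22],[0,0,0]],"turn":[[0,0,0],[0,0,0],[0,0,0],[0,0,0]],"grip":[0.2,0.2,0.2,0.2]}'

```

```text
time_s: 6.5
tool_pos: [0.5966, -0.0066, 0.0485]
tool_rot: [-179.8, -0.0, 90.0]
force: [0.9, 0.7, 0.4]
grip_width: 0.0272
grasp_force: 15.0
```

```bash
python3 -m creep '{"translation":[[0,0.02,0.1],[0,0,0.04],[0,0,0]],"turn":[[0,0,0],[0,0,0],[0,0,0]],"grip":[0.2,0.2,0.2]}'

```

```text
time_s: 6.88
tool_pos: [0.6, -0.0067, 0.0386]
tool_rot: [180.0, -0.0, 90.0]
force: [-0.0, 0.4, -0.6]
grip_width: 0.0274
grasp_force: 15.0
```

```bash
python3 -m creep '{"translation":[[0,0,0.025],[0,0,0],[0,0,0]],"turn":[[0,0,0],[0,0,0],[0,0,0]],"grip":[0.2,0.2,0.2]}'

```

```text
time_s: 7.25
tool_pos: [0.6, -0.0067, 0.0366]
tool_rot: [180.0, -0.0, 90.0]
force: [0.1, -0.0, -0.9]
grip_width: 0.0271
grasp_force: 15.0
```

```bash
python3 -m creep '{"translation":[[0,0,0],[0,0,0],[0,0,0],[0,0,0]],"turn":[[0,0,0],[0,0,0],[0,0,0],[0,0,0]],"grip":[0.4,0.5,0.6,0.6]}'
python3 -m creep '{"translation":[[0,0,-0.3],[0,0,-0.7],[0,0,-0.7],[0,0,-0.3],[0,0,0]],"turn":[[0,0,0],[0,0,0],[0,0,0],[0,0,0],[0,0,0]],"grip":[0.6,0.6,0.6,0.9,0.9]}'
python3 -m creep '{"translation":[[-0.55,-0.465,0],[-0.55,-0.465,0],[-0.55,-0.465,0],[-0.55,-0.465,0],[0,0,0]],"turn":[[0,0,0],[0,0,0],[0,0,0],[0,0,0],[0,0,0]],"grip":[0.9,0.9,0.9,0.9,0.9]}'
cat > look.py <<'E'
from cell import env
from h import *
def caps(w):
  for n,x,y,s in(("xls",.431,.176,.08),("ls",.5935,-.175,.066),("ms",.435,-.349,.054),("ss",.599,-.007,.043)):
    k=(np.hypot(w[:,0]-x,w[:,1]-y)<s*.75)&(abs(w[:,2]-.024)<.005)
    if k.sum()>30:
        rc=cv2.minAreaRect((w[k,:2]*1000).astype(np.float32));print(n,k.sum(),np.median(w[k,2]).round(4),np.round(rc[0],1),np.round(rc[1],1))
def fins(w):
  for n,x,y,H,R,b in(("L",.5927,.1605,.068,.0255,0),("M",.4503,-.1825,.058,.0195,0),("XL",.5886,-.345,.08,.032,0),("S@seat",.599,-.007,.05,.014,.024),("M@seat",.435,-.349,.058,.0195,.024),("L@seat",.5935,-.175,.068,.0255,.024),("XL@seat",.431,.176,.08,.032,.024)):
    k=(np.hypot(w[:,0]-x,w[:,1]-y)<R+.012)&(abs(w[:,2]-H/2-b)<.009)
    t=(np.hypot(w[:,0]-x,w[:,1]-y)<R+.012)&(w[:,2]>b+H/2)&(w[:,2]<b+H+.012)
    if k.sum()>10:f=circ(w[k,:2],R);print(n,k.sum(),f[0].round(4),f[1].round(4),"top",np.percentile(w[t,2],98).round(4))
if __name__=="__main__":
  import sys
  for n in sys.argv[1:]:
    print(n);w,c=cloud(env.read_camera(n));caps(w);fins(w)
E
python3 look.py wrist scene
```

```text
time_s: 7.75
tool_pos: [0.6, -0.0067, 0.0366]
tool_rot: [180.0, -0.0, 90.0]
force: [-0.4, -0.3, -0.2]
grip_width: 0.0501
grasp_force: 0.0
time_s: 8.38
tool_pos: [0.6014, -0.0069, 0.1988]
tool_rot: [179.7, -0.1, 90.0]
force: [0.8, -0.9, -0.8]
grip_width: 0.0648
grasp_force: 0.0
time_s: 9.0
tool_pos: [0.4477, -0.1863, 0.1953]
tool_rot: [-179.9, -0.1, 89.6]
force: [0.6, -0.0, -0.1]
grip_width: 0.0786
grasp_force: 0.0
wrist
ls 2576 0.023 [ 595.1 -174.9] [67.5 66.9]
ms 717 0.0228 [ 434.5 -345.9] [54.3 48.8]
ss 919 0.0228 [598.8  -7. ] [43.4 43.7]
M 75 [ 0.4517 -0.1832] 0.0002 top 0.0561
S@seat 256 [ 0.6012 -0.0051] 0.0004 top 0.0724
scene
xls 613 0.0218 [433.1 175.4] [80.8 83.1]
ls 916 0.0228 [ 596.2 -174.7] [64.9 68.4]
ms 625 0.0224 [ 437.7 -349.3] [56.1 55.8]
ss 200 0.0219 [599.7  -8.7] [44.7 44. ]
L 115 [0.5945 0.1616] 0.0009 top 0.0657
M 96 [ 0.4518 -0.181 ] 0.0007 top 0.0556
XL 174 [ 0.5902 -0.3436] 0.0004 top 0.0779
S@seat 74 [ 0.601  -0.0054] 0.0006 top 0.0708
```

```bash
python3 -m creep '{"translation":[[0.04,0.05,0.3],[0,0,0.6],[0,0,0.5],[0,0,0]],"turn":[[0,0,0],[0,0,0],[0,0,0],[0,0,0]],"grip":[0.9,0.9,0.9,0.9]}'

```

```text
time_s: 9.6
tool_pos: [0.4529, -0.1779, 0.0814]
tool_rot: [-179.5, 0.1, 90.1]
force: [-0.6, 0.3, 0.2]
grip_width: 0.0783
grasp_force: 0.0
```

```bash
python3 -m creep '{"translation":[[-0.05,0,0.4],[0,0,0.33],[0,0,0.1],[0,0,0],[0,0,0]],"turn":[[0,0,0],[0,0,0],[0,0,0],[0,0,0],[0,0,0]],"grip":[0.9,0.9,0.9,0.9,0.9]}'
python3 -m creep '{"translation":[[0,0,0],[0,0,0],[0,0,0],[0,0,0],[0,0,0]],"turn":[[0,0,0],[0,0,0],[0,0,0],[0,0,0],[0,0,0]],"grip":[0.6,0.3,0.3,0.3,0.3]}' 15

```

```text
time_s: 10.22
tool_pos: [0.4566, -0.1837, 0.0195]
tool_rot: [179.9, -0.0, 90.1]
force: [-1.0, -0.8, 0.2]
grip_width: 0.0783
grasp_force: 0.0
time_s: 10.85
tool_pos: [0.4551, -0.1836, 0.0181]
tool_rot: [-180.0, -0.0, 90.0]
force: [-1.9, -0.0, 1.4]
grip_width: 0.0378
grasp_force: 15.0
```

```bash
python3 -m creep '{"translation":[[0,0,0],[0,0,0],[0,-0.01,0.06],[0,0,0]],"turn":[[0,0,0],[0,0,0],[0,0,0],[0,0,0]],"grip":[0.6,0.6,0.6,0.6]}'
python3 -m creep '{"translation":[[0,0,0],[0,0,0],[0,0,0],[0,0,0],[0,0,0]],"turn":[[0,0,0],[0,0,0],[0,0,0],[0,0,0],[0,0,0]],"grip":[0.3,0.3,0.3,0.3,0.3]}' 15
python3 -m creep '{"translation":[[0,0,-0.3],[0,0,-0.6],[0,0,-0.5],[0,0,0]],"turn":[[0,0,0],[0,0,0],[0,0,0],[0,0,0]],"grip":[0.3,0.3,0.3,0.3]}'

```

```text
time_s: 11.35
tool_pos: [0.454, -0.1835, 0.0129]
tool_rot: [-179.9, -0.0, 90.0]
force: [0.3, 0.1, -0.4]
grip_width: 0.052
grasp_force: 0.0
time_s: 11.98
tool_pos: [0.4546, -0.1836, 0.0134]
tool_rot: [180.0, 0.0, 90.0]
force: [0.5, -0.6, 1.1]
grip_width: 0.0379
grasp_force: 15.0
time_s: 12.48
tool_pos: [0.4567, -0.1841, 0.128]
tool_rot: [179.6, -0.0, 90.0]
force: [0.4, 0.5, -1.2]
grip_width: 0.0381
grasp_force: 15.0
```

```bash
python3 -m creep '{"translation":[[-0.4,-0.07,0],[-0.65,-0.07,0],[-0.65,-0.07,0],[-0.36,-0.05,0],[0,0,0]],"turn":[[0,0,0],[0,0,0],[0,0,0],[0,0,0],[0,0,0]],"grip":[0.3,0.3,0.3,0.3,0.3]}'
python3 look.py wrist
```

```text
time_s: 13.1
tool_pos: [0.4314, -0.3509, 0.1241]
tool_rot: [-179.8, 0.1, 89.7]
force: [1.2, -0.1, -0.8]
grip_width: 0.0378
grasp_force: 15.0
wrist
ls 2733 0.0228 [ 598.7 -181.2] [67.6 52.1]
ms 2138 0.0229 [ 436.  -349.4] [54.  54.3]
XL 644 [ 0.5904 -0.3444] 0.0003 top 0.078
```

```bash
python3 -m creep '{"translation":[[0.02,0.05,0.3],[0,0,0.4],[0,0,0.23],[0,0,0],[0,0,0]],"turn":[[0,0,0],[0,0,0],[0,0,0],[0,0,0],[0,0,0]],"grip":[0.3,0.3,0.3,0.3,0.3]}'

```

```text
time_s: 13.78
tool_pos: [0.4384, -0.347, 0.0518]
tool_rot: [179.9, 0.0, 90.0]
force: [0.1, 0.4, -0.9]
grip_width: 0.0382
grasp_force: 15.0
```

```bash
python3 -m creep '{"translation":[[-0.02,-0.02,0.09],[0,0,0.06],[0,0,0],[0,0,0]],"turn":[[0,0,0],[0,0,0],[0,0,0],[0,0,0]],"grip":[0.3,0.3,0.3,0.3]}'

```

```text
time_s: 14.28
tool_pos: [0.4362, -0.3485, 0.039]
tool_rot: [180.0, -0.0, 90.0]
force: [-0.0, 0.4, -1.3]
grip_width: 0.038
grasp_force: 15.0
```

```bash
python3 -m creep '{"translation":[[0,0,0.012],[0,0,0],[0,0,0],[0,0,0],[0,0,0]],"turn":[[0,0,0],[0,0,0],[0,0,0],[0,0,0],[0,0,0]],"grip":[0.3,0.55,0.6,0.7,0.7]}'
python3 -m creep '{"translation":[[0,0,-0.3],[0,0,-0.7],[0,0,-0.7],[0,0,-0.3],[0,0,0]],"turn":[[0,0,0],[0,0,0],[0,0,0],[0,0,0],[0,0,0]],"grip":[0.7,0.7,0.7,1,1]}'
python3 -m creep '{"translation":[[0.05,0.64,0],[0,0.64,0],[0,0.64,0],[0,0,0],[0,0,0]],"turn":[[0,0,0],[0,0,0],[0,0,0],[0,0,0],[0,0,0]],"grip":[1,1,1,1,1]}'
python3 look.py wrist scene
```

```text
time_s: 14.9
tool_pos: [0.4362, -0.3484, 0.038]
tool_rot: [180.0, -0.0, 90.0]
force: [0.1, -0.0, 0.4]
grip_width: 0.0596
grasp_force: 0.0
time_s: 15.52
tool_pos: [0.4372, -0.3492, 0.1998]
tool_rot: [179.8, 0.1, 90.0]
force: [-0.6, -0.1, -0.7]
grip_width: 0.0733
grasp_force: 0.0
time_s: 16.15
tool_pos: [0.5882, -0.3448, 0.1962]
tool_rot: [-179.8, -0.0, 90.0]
force: [0.0, -1.0, -0.1]
grip_width: 0.0868
grasp_force: 0.0
wrist
ls 3327 0.0227 [ 595.3 -175. ] [66.4 67.3]
ms 799 0.0228 [ 436.9 -348.5] [53.7 54.7]
XL 110 [ 0.59   -0.3452] 0.0002 top 0.078
M@seat 233 [ 0.4365 -0.3476] 0.0003 top 0.0796
scene
xls 614 0.0219 [433.  175.7] [81.3 84.1]
ls 918 0.0227 [ 596.3 -174.8] [64.7 68.8]
ms 362 0.0224 [ 437.3 -348.6] [55.1 56.1]
ss 197 0.0222 [600.5  -8.4] [43.2 44.9]
L 118 [0.5945 0.1613] 0.0009 top 0.0654
XL 175 [ 0.5902 -0.3436] 0.0004 top 0.0779
S@seat 71 [ 0.6011 -0.0056] 0.0006 top 0.0712
M@seat 110 [ 0.4369 -0.3464] 0.0005 top 0.0797
```

Medium is seated to within about 1 mm. XL is next.

```bash
python3 -m creep '{"translation":[[0,0.02,0.3],[0,0,0.5],[0,0,0.4],[0,0,0],[0,0,0]],"turn":[[0,0,0],[0,0,0],[0,0,0],[0,0,0],[0,0,0]],"grip":[1,1,1,1,1]}'

```

```text
time_s: 16.88
tool_pos: [0.5915, -0.3451, 0.1039]
tool_rot: [179.9, 0.0, 90.0]
force: [0.4, -0.3, 0.1]
grip_width: 0.0871
grasp_force: 0.0
```

```bash
python3 -m creep '{"translation":[[0,-0.02,0.3],[0,0,0.4],[0,0,0.3],[0,0,0],[0,0,0]],"turn":[[0,0,0],[0,0,0],[0,0,0],[0,0,0],[0,0,0]],"grip":[1,1,1,1,1]}'
python3 -m creep '{"translation":[[0,0,0],[0,0,0],[0,0,0],[0,0,0],[0,0,0]],"turn":[[0,0,0],[0,0,0],[0,0,0],[0,0,0],[0,0,0]],"grip":[0.8,0.6,0.6,0.6,0.6]}' 25

```

```text
time_s: 17.5
tool_pos: [0.5905, -0.3451, 0.0235]
tool_rot: [179.9, 0.1, 90.0]
force: [0.2, 0.2, 0.5]
grip_width: 0.0874
grasp_force: 0.0
time_s: 18.12
tool_pos: [0.5899, -0.3444, 0.0224]
tool_rot: [180.0, -0.0, 90.0]
force: [-1.1, 0.7, 2.7]
grip_width: 0.0628
grasp_force: 25.0
```

```bash
python3 -m creep '{"translation":[[0,0,-0.2],[0,0,-0.5],[0,0,-0.6],[0,0,-0.5],[0,0,0]],"turn":[[0,0,0],[0,0,0],[0,0,0],[0,0,0],[0,0,0]],"grip":[0.6,0.6,0.6,0.6,0.6]}'
python3 -m creep '{"translation":[[0.3,-0.1,0],[0.6,-0.2,0],[0.65,-0.2,0],[0.65,-0.2,0],[0.65,-0.2,0]],"turn":[[0,0,0],[0,0,0],[0,0,0],[0,0,0],[0,0,0]],"grip":[0.6,0.6,0.6,0.6,0.6]}'
python3 -m creep '{"translation":[[0.65,-0.2,0],[0.65,-0.2,0],[0.65,-0.2,0],[0.6,-0.2,0],[0.6,-0.2,0]],"turn":[[0,0,0],[0,0,0],[0,0,0],[0,0,0],[0,0,0]],"grip":[0.6,0.6,0.6,0.6,0.6]}'
python3 -m creep '{"translation":[[0.3,-0.1,0],[0.15,0,0],[0,0,0],[0,0,0]],"turn":[[0,0,0],[0,0,0],[0,0,0],[0,0,0]],"grip":[0.6,0.6,0.6,0.6]}'
python3 look.py wrist
```

```text
time_s: 18.75
tool_pos: [0.5912, -0.3462, 0.1708]
tool_rot: [179.6, 0.2, 90.0]
force: [0.3, 0.2, -0.6]
grip_width: 0.0627
grasp_force: 25.0
time_s: 19.38
tool_pos: [0.5163, -0.1145, 0.1649]
tool_rot: [-179.9, -0.0, 90.0]
force: [0.8, 0.2, -0.3]
grip_width: 0.0626
grasp_force: 25.0
time_s: 20.0
tool_pos: [0.436, 0.137, 0.1656]
tool_rot: [-180.0, -0.0, 90.1]
force: [0.2, -0.1, -0.5]
grip_width: 0.0629
grasp_force: 25.0
time_s: 20.5
tool_pos: [0.43, 0.17, 0.1658]
tool_rot: [-180.0, 0.0, 89.9]
force: [0.9, 0.6, -1.4]
grip_width: 0.0625
grasp_force: 25.0
wrist
xls 3277 0.0229 [432.7 176.7] [80.1 79.8]
L 335 [0.5944 0.1611] 0.0004 top 0.0659
```

```bash
python3 -m creep '{"translation":[[0.08,0.03,0.3],[0,0,0.5],[0,0,0.45],[0,0,0],[0,0,0]],"turn":[[0,0,0],[0,0,0],[0,0,0],[0,0,0],[0,0,0]],"grip":[0.6,0.6,0.6,0.6,0.6]}'

```

```text
time_s: 21.18
tool_pos: [0.433, 0.1778, 0.0672]
tool_rot: [179.9, -0.0, 90.0]
force: [-0.4, 0.6, -1.6]
grip_width: 0.0623
grasp_force: 25.0
```

```bash
python3 -m creep '{"translation":[[-0.01,0,0.12],[0,0,0.09],[0,0,0],[0,0,0]],"turn":[[0,0,0],[0,0,0],[0,0,0],[0,0,0]],"grip":[0.6,0.6,0.6,0.6]}'

```

```text
time_s: 21.68
tool_pos: [0.432, 0.1772, 0.0493]
tool_rot: [180.0, -0.0, 90.0]
force: [-0.1, -0.6, -0.8]
grip_width: 0.0626
grasp_force: 25.0
```

```bash
python3 -m creep '{"translation":[[0,0,0.025],[0,0,0],[0,0,0],[0,0,0],[0,0,0]],"turn":[[0,0,0],[0,0,0],[0,0,0],[0,0,0],[0,0,0]],"grip":[0.6,0.6,0.85,1,1]}'
python3 -m creep '{"translation":[[0,0,0],[0,0,-0.4],[0,0,-0.7],[0,0,-0.7],[0,0,-0.3]],"turn":[[0,0,0],[0,0,0],[0,0,0],[0,0,0],[0,0,0]],"grip":[1,1,1,1,1]}'
python3 -m creep '{"translation":[[-0.1,0.5,0],[-0.1,0.7,0],[0,0.7,0],[0,0.13,0],[0,0,0]],"turn":[[0,0,0],[0,0,0],[0,0,0],[0,0,0],[0,0,0]],"grip":[1,1,1,1,1]}'
python3 look.py wrist scene
```

```text
time_s: 22.3
tool_pos: [0.432, 0.1773, 0.0473]
tool_rot: [180.0, -0.0, 90.0]
force: [0.4, 0.1, 0.3]
grip_width: 0.0834
grasp_force: 0.0
time_s: 22.92
tool_pos: [0.4333, 0.1778, 0.2186]
tool_rot: [179.8, -0.2, 90.0]
force: [-0.5, -0.2, -0.8]
grip_width: 0.0871
grasp_force: 0.0
time_s: 23.55
tool_pos: [0.5941, 0.1605, 0.2146]
tool_rot: [-179.9, 0.1, 90.0]
force: [-0.1, -0.4, 0.8]
grip_width: 0.087
grasp_force: 0.0
wrist
xls 1488 0.0228 [433.3 177. ] [81.3 80.1]
ss 388 0.0229 [599.6  -3.5] [38.9 43.5]
L 79 [0.5935 0.1603] 0.0002 top 0.066
S@seat 124 [ 0.6008 -0.0059] 0.0003 top 0.0584
XL@seat 350 [0.4322 0.1773] 0.0003 top 0.1017
scene
xls 356 0.0222 [434.1 174.6] [81.1 79.9]
ls 913 0.0227 [ 596.3 -174.6] [64.4 68.8]
ms 356 0.0223 [ 438.  -349.1] [56.8 56.7]
ss 199 0.0222 [599.8  -8.5] [44.  42.5]
L 117 [0.5943 0.1615] 0.0008 top 0.0655
S@seat 73 [ 0.6012 -0.0055] 0.0007 top 0.0717
M@seat 117 [ 0.4367 -0.3466] 0.0005 top 0.0795
XL@seat 143 [0.4325 0.1773] 0.0011 top 0.1013
```

```bash
python3 -m creep '{"translation":[[0,0,0.4],[0,0,0.6],[0,0,0.4],[0,0,0],[0,0,0]],"turn":[[0,0,0],[0,0,0],[0,0,0],[0,0,0],[0,0,0]],"grip":[1,1,1,1,1]}'

```

```text
time_s: 24.28
tool_pos: [0.5947, 0.162, 0.1056]
tool_rot: [179.9, -0.2, 90.1]
force: [0.9, -0.5, 0.4]
grip_width: 0.087
grasp_force: 0.0
```

```bash
python3 -m creep '{"translation":[[-0.01,0,0.4],[0,0,0.4],[0,0,0.28],[0,0,0],[0,0,0]],"turn":[[0,0,0],[0,0,0],[0,0,0],[0,0,0],[0,0,0]],"grip":[1,1,1,1,1]}'
python3 -m creep '{"translation":[[0,0,0],[0,0,0],[0,0,0],[0,0,0],[0,0,0]],"turn":[[0,0,0],[0,0,0],[0,0,0],[0,0,0],[0,0,0]],"grip":[0.7,0.45,0.45,0.45,0.45]}' 20

```

```text
time_s: 24.9
tool_pos: [0.5955, 0.1607, 0.0184]
tool_rot: [179.9, -0.0, 90.0]
force: [-0.2, 0.0, -0.4]
grip_width: 0.0869
grasp_force: 0.0
time_s: 25.52
tool_pos: [0.5942, 0.1605, 0.0168]
tool_rot: [-180.0, -0.0, 90.0]
force: [-0.6, 0.2, 1.3]
grip_width: 0.0498
grasp_force: 20.0
```

```bash
python3 -m creep '{"translation":[[0,0,-0.2],[0,0,-0.5],[0,0,-0.6],[0,0,-0.6],[0,0,0]],"turn":[[0,0,0],[0,0,0],[0,0,0],[0,0,0],[0,0,0]],"grip":[0.45,0.45,0.45,0.45,0.45]}'
python3 -m creep '{"translation":[[-0.3,0,0],[-0.6,0,0],[-0.65,0,0],[-0.65,0,0],[-0.65,0,0]],"turn":[[0,0,0],[0,0,0],[0,0,0],[0,0,0],[0,0,0]],"grip":[0.45,0.45,0.45,0.45,0.45]}'
python3 -m creep '{"translation":[[-0.65,0,0],[-0.5,0,0],[-0.18,0,0],[0,0,0],[0,0,0]],"turn":[[0,0,0],[0,0,0],[0,0,0],[0,0,0],[0,0,0]],"grip":[0.45,0.45,0.45,0.45,0.45]}'
python3 look.py wrist
```

```text
time_s: 26.15
tool_pos: [0.5972, 0.1604, 0.174]
tool_rot: [179.6, -0.2, 90.0]
force: [0.3, 0.4, -2.0]
grip_width: 0.0498
grasp_force: 20.0
time_s: 26.78
tool_pos: [0.5923, -0.0711, 0.1673]
tool_rot: [-179.8, 0.0, 89.9]
force: [0.4, 0.1, -1.1]
grip_width: 0.0492
grasp_force: 20.0
time_s: 27.4
tool_pos: [0.5945, -0.1719, 0.1681]
tool_rot: [-179.9, -0.1, 90.2]
force: [-0.5, 0.2, -1.2]
grip_width: 0.0497
grasp_force: 20.0
wrist
ls 2187 0.023 [ 595.3 -175.1] [65.8 66. ]
ss 1043 0.0227 [598.9  -7.5] [42.8 44.2]
S@seat 191 [ 0.6008 -0.0052] 0.0003 top 0.0717
```

```bash
python3 -m creep '{"translation":[[-0.035,0.01,0.3],[0,0,0.6],[0,0,0.45],[0,0,0],[0,0,0]],"turn":[[0,0,0],[0,0,0],[0,0,0],[0,0,0],[0,0,0]],"grip":[0.45,0.45,0.45,0.45,0.45]}'

```

```text
time_s: 28.08
tool_pos: [0.5964, -0.1762, 0.0622]
tool_rot: [179.9, 0.0, 90.1]
force: [0.7, 0.0, -0.7]
grip_width: 0.0497
grasp_force: 20.0
```

```bash
python3 -m creep '{"translation":[[0.01,-0.01,0.13],[0,0,0.09],[0,0,0],[0,0,0]],"turn":[[0,0,0],[0,0,0],[0,0,0],[0,0,0]],"grip":[0.45,0.45,0.45,0.45]}'

```

```text
time_s: 28.58
tool_pos: [0.5946, -0.1761, 0.0434]
tool_rot: [180.0, 0.0, 90.0]
force: [0.6, 0.3, -0.1]
grip_width: 0.0498
grasp_force: 20.0
```

```bash
python3 -m creep '{"translation":[[0,0,0.02],[0,0,0],[0,0,0],[0,0,0],[0,0,0]],"turn":[[0,0,0],[0,0,0],[0,0,0],[0,0,0],[0,0,0]],"grip":[0.45,0.45,0.7,0.9,0.9]}'
python3 -m creep '{"translation":[[0,0,0],[0,0,-0.4],[0,0,-0.7],[0,0,-0.7],[0,0,-0.3]],"turn":[[0,0,0],[0,0,0],[0,0,0],[0,0,0],[0,0,0]],"grip":[0.9,0.9,0.9,0.9,0.9]}'
python3 -m creep '{"translation":[[0.5,0,0],[0.6,0,0],[0,0,0],[0,0,0]],"turn":[[0,0,0],[0,0,0],[0,0,0],[0,0,0]],"grip":[0.9,0.9,0.9,0.9]}'
python3 look.py wrist scene side
python3 - <<'E'
from cell import env
import cv2
cv2.imwrite("pics/end.png",env.read_camera("scene")["frame"][:,:,::-1])
E
```

```text
time_s: 29.2
tool_pos: [0.5946, -0.176, 0.0418]
tool_rot: [180.0, -0.0, 90.0]
force: [0.2, -0.4, -1.3]
grip_width: 0.072
grasp_force: 0.0
time_s: 29.82
tool_pos: [0.5957, -0.1769, 0.2133]
tool_rot: [179.7, 0.0, 90.0]
force: [0.0, 0.1, 0.9]
grip_width: 0.078
grasp_force: 0.0
time_s: 30.32
tool_pos: [0.5943, -0.0883, 0.2097]
tool_rot: [180.0, 0.0, 90.0]
force: [1.3, -0.9, 0.0]
grip_width: 0.0786
grasp_force: 0.0
wrist
ls 837 0.0228 [ 594.7 -172.6] [67.1 62.2]
ss 721 0.0227 [599.   -6.9] [43.7 43.2]
S@seat 18 [ 0.6009 -0.0055] 0.0002 top 0.0719
L@seat 185 [ 0.5952 -0.1749] 0.0003 top 0.0852
scene
xls 112 0.0219 [445.9 164.6] [73.7 53. ]
ls 470 0.0227 [ 596.4 -175.1] [64.8 68.9]
ms 360 0.0225 [ 437.1 -349.4] [55.8 54.7]
ss 201 0.0221 [599.8  -8.5] [43.1 44.2]
S@seat 73 [ 0.6011 -0.0055] 0.0007 top 0.0715
M@seat 109 [ 0.4369 -0.3466] 0.0005 top 0.0787
L@seat 128 [ 0.5952 -0.174 ] 0.0007 top 0.0901
XL@seat 29 [0.4319 0.1757] 0.0011 top 0.0976
side
xls 672 0.0245 [429.  177.2] [82.1 81.2]
ls 232 0.0249 [ 591.2 -174.4] [66.4 69.5]
ms 142 0.0254 [ 431.1 -347.2] [55.2 55.5]
ss 163 0.0245 [596.   -5.6] [45.9 43.3]
S@seat 69 [ 0.5978 -0.0072] 0.001 top 0.0731
M@seat 62 [ 0.4339 -0.3497] 0.0015 top 0.0828
L@seat 103 [ 0.5923 -0.1773] 0.0012 top 0.0919
XL@seat 200 [0.4297 0.1753] 0.0007 top 0.1036
```

View pics/end.png

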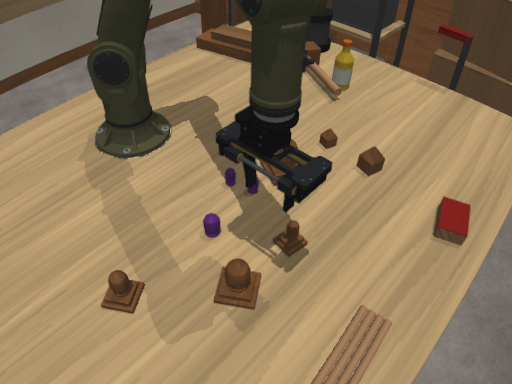

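The final view shows the finials upright on their caps: medium (120,283), large (238,272) and small (291,230). XL is behind the gripper, but the side and wrist cameras confirm it. All four are within about 3 mm of centre, and the pyramids at (329,138) and (371,160) have not been moved.

```bash
python3 -c "
from cell import env
print(env.sign_off())"
```

```text
the job is handed in; nothing more can be done
None
```

The four round finials stand upright on their matching caps, each measured within about 3 mm of centre; the square finials and purple look-alikes were left alone, and the job was handed in at about 30 s (the sign-off returned no verdict).

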